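# Lock the strip-bending former

## Task

Lock the strip-bending jig: with a fingertip, push the red peg round until the slot in the round wooden former lines up with the aluminium bar, then push the bar by its orange collar through the slot and into the catch beyond, until it is fully home with the collar up against the guide. Only push: do not lift the bar, leave everything else on the table where it stands, and finish clear of the jig.

Things in the scene. Friction and masses are not known exactly. Their poses are not given: they have to be found in the camera images.
- jig: Fixed wooden base board, 340 (x) x 120 (y) x 12 mm thick, carrying guide, former and catch. Origin: on the table under the former's turning axis; z up; +x is the way the bar is pushed. The board runs from x = -255 to +85 mm. Its place and yaw vary. All heights given here are above the table.
- guide (a point): Middle of the guide, 34 mm above the table: two dark steel blocks on the board, x -86 to -52 mm in the jig's frame, tops 34 mm high, with a 21 mm gap in which the bar lies, open on top. The bar's collar stops against its outer end.
- catch (a point): Middle of the catch, 34 mm above the table: two dark steel blocks beyond the former, x +52 to +76 mm in the jig's frame, tops 34 mm high, with a 24 mm gap for the bar's nose, open on top.
- former (a joint): Angle (rad, anticlockwise from above) of the former: pale wooden disc, 96 mm diameter, 13 to 36 mm high, about the jig's origin, cut across by a 25 mm wide slot through its centre. At 0 and equally at pi the slot lines up with the bar (0.1 rad off still passes); between, wood blocks the bar. Starts 0.7 to 2.45, range -0.6 to 3.74, no click or stop when in line; stays where it is left.
- peg_top (a point): Top centre of the red upright peg on the former: 14 mm diameter, 36 to 72 mm above the table, 34 mm from the turning axis, square to the slot. In the jig's frame it stands at the angle (former - pi/2) from +x about the axis; at the start it is on the catch side. About 2.5 N sideways turns the former.
- bar: Loose aluminium bar lying on the board in the guide, 18 wide x 18 mm high, rounded nose, 156 mm from nose to collar; the orange collar at its tail is 8 thick x 34 wide x 30 mm high. About 0.16 kg, slides easily. Origin: centre of its underside, 12 mm above the table; +x towards the nose. It slides 124 to 137 mm until the collar stops at the guide.
- bar_nose (a point): Tip of the bar's rounded nose, 9 mm above the bar's underside, 78 mm ahead of its origin. Fully home it is at x = +70 mm in the jig's frame.
- bar_tail (a point): Centre of the back face of the orange collar (the face to push on), 15 mm above the bar's underside, 27 mm above the table. The board's top, 12 mm above the table, runs on behind it.
- glue_bottle: Bystander, to be left where it is: white glue bottle with an orange cap, 52 mm diameter, 140 mm tall. Origin: centre of its underside.
- mug: Bystander, to be left where it is: blue mug, 76 mm diameter, 80 mm tall, one handle. Origin: centre of its underside.
- strip_bundle: Bystander, to be left where it is: bundle of five wooden veneer strips with a paper band, about 150 x 30 x 20 mm, lying flat. Origin: centre of its underside.
- tape_roll: Bystander, to be left where it is: brown roll of tape lying flat, 80 mm diameter, 24 mm high. Origin: centre of its underside.
- mallet: Bystander, to be left where it is: rubber-headed mallet lying flat, about 240 mm long. Origin: centre of its underside.
- pin_jar: Bystander, to be left where it is: small glass jar with a steel lid, 54 mm diameter, 60 mm tall. Origin: centre of its underside.
- sanding_block: Bystander, to be left where it is: cork sanding block with a red face underneath, 100 x 60 x 32 mm. Origin: centre of its underside.
Mind the look-alikes: they are no part of the job. There is more than one size of the bar; the job needs the smaller.

How it is judged:
By the outcome, as a careful person would: the job done as asked, in the order asked, and still so for the second after the job is handed in, with the robot touching nothing.
It also fails if it takes over 54 s, if anything falls off the work surface, if the arm or the gripper's body presses on something with over 40 N, if the wrist force passes 120 N, or if a joint passes its speed limit or range.

## Robot

A 6-joint arm with a two-finger parallel gripper is mounted at the origin on the work surface. World frame = base frame: x ahead of the robot, y to its left, z up, the work surface at z = 0. Lengths are in m, angles in rad, forces in N, time in s.
With the tool pointing down it reaches from about 0.35 to 0.8 m from the base axis. Payload 7.3 kg.
Tool frame: the origin (TCP) lies at the centre of the arm's flange, where the gripper is bolted on; the fingertips stand 173 mm ahead of it and the grasp point (between the pads) lies 155 mm ahead of it; z points along the fingers, y is the line along which they close (so a half turn about z gives the same grasp; the last joint's range is limited). The gripper opens to 85 mm and grips with 20 to 120 N. Pads are 22 mm wide; open, the fingers measure 114 mm over their backs; the gripper's body (76 mm by 85 mm) begins 54 mm behind the grasp point. The pads swing forward as they close: fully open they stand 13 mm farther back than shut.
Start: joints at [-1.316, 0.342, 1.524, -0, 1.275, -0.146], TCP at [0.205, -0.483, 0.405] pointing down, gripper open.
Joint ranges: [-2.53, 2.53], [-0.77, 2.02], [0.04, 2.7], [-1, 4.14], [0.28, 2.66], [-3.11, 3.11]. Speed limits (rad/s): [2.57, 2.57, 3.14, 3.14, 3.14, 3.14].

## Interface

Orientations are given as a unit quaternion [w, x, y, z].
In Python, from workcell import arm gives the robot as it stands.
- The arm moves only by the tool jog_arm, never from a script. Its argument "moves" is a list of rows, each a list of 3 entries, a list of its own where there are three numbers: the turn, a rotation vector about the tool's x, y, z in rad, then the shift along the tool's x, y, z in m, then the finger opening in m, from 0 to 0.0854. A call has 1 to 5 rows; each row is the pose to reach, as a shift and turn from the pose commanded when the call began, along the tool's axes at that moment; what a row does not reach only later rows make up. A row lasts 1/12 s, in which the tool goes at most 41.7 mm and 7.16 degrees, less where a joint would pass 70% of its speed; a pose out of reach is approached as far as the arm can. A call with a gripper value outside its range is refused whole. The fingers move at their own pace and stop on an object; "grip_force" is the grip in N (left out, the last holds). Time passes only in rows, so rows that repeat a pose let the fingers close. It gives the time, the measured TCP pose, the force, the opening and the grip force at its end, in the units of the state.
- arm.get_obs(): the state, without advancing time (a new reading comes with each control period).
- arm.capture(name): name is "side" or "top"; returns the picture (384x512x3 uint8, red, green, blue); there is no depth.
- arm.camera_model(name): a dict with "fx", "fy", "cx", "cy" (pixels), "rvec" (rotation vector, rad) and "tvec" (3), from world to camera coordinates, as OpenCV has them. Camera axes: x right, y down, z forward; pixel columns grow to the right and rows downward; lengths in m; the calibration is good to about 2 mm. A picture is of the moment at which its call begins. camera_model takes no time and is no camera call.
- arm.sign_off(): hands the job in; it is judged then, once.
The state is a dict: "time_s": time; "q": joint angles; "dq": joint speeds; "tau": joint torques, N m; "tcp_pos": TCP position; "orientation": TCP orientation; "wrist_force": force on the tool from outside, world axes, zero at the start; "wrist_torque": the same for the moment, N m; "finger_gap": opening from 0.0 (shut) to 1.0 (fully open); "grasp_force": force on a finger pad.
Only numpy, scipy, OpenCV 4.12 (cv2) and the standard library are available. Lean on these libraries where they do the work, as an engineer would, in place of code of your own. Each camera call takes 0.05 s, during which the arm holds its last target. There are 200 camera calls.

## Working session

There is one attempt and no reset: what is moved stays moved. The work goes in short steps, Python scripts to look and compute and a tool call to move; the robot and the scene stay as the last step left them, time stands still between calls to the robot, and variables do not carry over. Pictures are saved under pics/ and viewed, at most 10 in all, crops included, and the job is handed in when it is done.

Besides the shell and the picture viewer there is one more tool, called after ">>>" by a JSON object that holds its "fn" and its "kwargs". jog_arm: Moves the arm, as the interface text tells. Its arguments: {"type":"object","properties":{"moves":{"type":"array","items":{"type":"array"}},"grip_force":{"type":"number"}},"required":["moves"]}

```bash
mkdir -p pics
python3 - <<'E'
from workcell import arm
import cv2
for n in("top","side"):
    cv2.imwrite(f"pics/{n}0.png",cv2.cvtColor(arm.capture(n),cv2.COLOR_RGB2BGR)); print({k:v for k,v in arm.camera_model(n).items()})
o=arm.get_obs();print(o['time_s'],o['tcp_pos'],o['orientation'])
E
```

```text
{'fx': 455.39814255944765, 'fy': 455.39814255944765, 'cx': 259.4071227188819, 'cy': 196.8530313993042, 'rvec': array([ 2.12703642, -2.13382892,  0.18303918]), 'tvec': array([-0.04635498,  0.47469939,  1.68715204])}
{'fx': 475.01710828777357, 'fy': 475.01710828777357, 'cx': 252.8951510764837, 'cy': 190.12838186231204, 'rvec': array([ 2.38680274, -0.19156634,  0.07513199]), 'tvec': array([-0.49409063,  0.07441633,  1.49748928])}
0.1 [ 0.20481416 -0.4832589   0.40407354] [-7.33076650e-04  9.79988709e-01  1.99051732e-01 -3.93244653e-05]
```

View pics/top0.png

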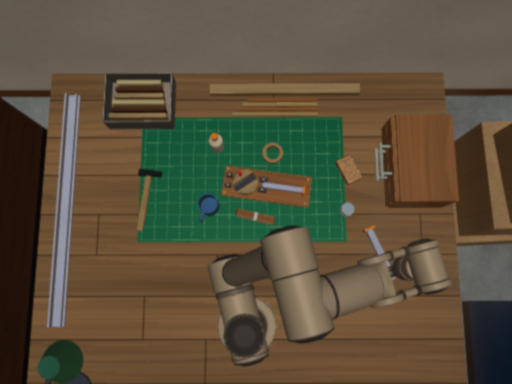

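View pics/side0.png

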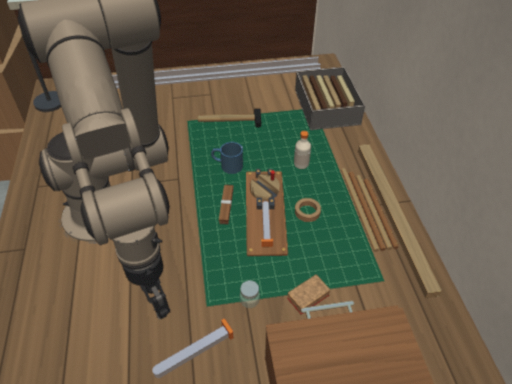

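The top view shows the jig at about (267,186), with the former on the left at (245,183) and the orange collar on the right at (307,189). The larger bar lies off to one side at (375,240). In the side view the jig is at (265,210), the peg near (272,176) and the collar at (267,240). I'll zoom in on both.

```bash
cat > h.py <<'E'
import cv2, numpy as np
from workcell import arm
def cam(n):
    m=arm.camera_model(n); R=cv2.Rodrigues(np.array(m['rvec']))[0]
    return m,R,np.array(m['tvec'])
def ray(n,u,v,z):
    m,R,t=cam(n); d=R.T@np.array([(u-m['cx'])/m['fx'],(v-m['cy'])/m['fy'],1]); c=-R.T@t
    return c+d*(z-c[2])/d[2]
def proj(n,P):
    m,R,t=cam(n); p=R@np.array(P)+t
    return np.array([m['fx']*p[0]/p[2]+m['cx'],m['fy']*p[1]/p[2]+m['cy']])
def save(name,img,box,s):
    x0,y0,x1,y1=box
    cv2.imwrite(name,cv2.cvtColor(cv2.resize(img[y0:y1,x0:x1],None,fx=s,fy=s,interpolation=cv2.INTER_CUBIC),cv2.COLOR_RGB2BGR))
def blobs(img,box,kind):
    x0,y0,x1,y1=box; h=cv2.cvtColor(img[y0:y1,x0:x1],cv2.COLOR_RGB2HSV).astype(int)
    H,S,V=h[...,0],h[...,1],h[...,2]
    M={'red':((H<5)|(H>172))&(S>150)&(V>60),'orange':(H>=6)&(H<=16)&(S>185)&(V>150),'alu':(S<70)&(V>140)}[kind]
    n,l,st,c=cv2.connectedComponentsWithStats(M.astype(np.uint8))
    return [(int(st[i,4]),(c[i]+[x0,y0]).round(2).tolist()) for i in range(1,n) if st[i,4]>2]
E
python3 - <<'E'
from h import *
B={'top':(215,155,325,215),'side':(235,160,300,260)}
im={n:arm.capture(n) for n in B}
a=cv2.resize(im['top'][155:215,215:325],None,fx=7,fy=7,interpolation=cv2.INTER_CUBIC)
save('pics/t1.png',im['top'],B['top'],7); save('pics/s1.png',im['side'],B['side'],6)
for n in B:
    for k in('red','orange','alu'): print(n,k,blobs(im[n],B[n],k))
E
```

```text
top red [(8, [239.25, 172.62])]
top orange [(4, [304.0, 187.5]), (4, [303.5, 192.0])]
top alu [(148, [282.38, 186.93]), (6, [255.5, 213.67])]
side red [(25, [272.12, 174.72])]
side orange [(14, [266.5, 240.71])]
side alu [(240, [265.89, 220.45])]
```

View pics/t1.png

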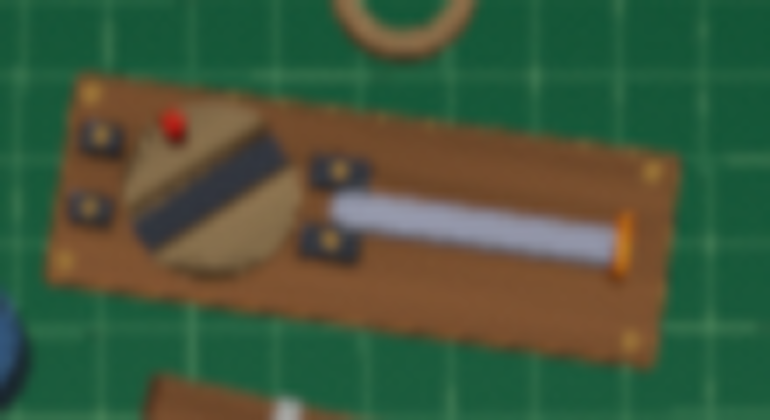

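View pics/s1.png

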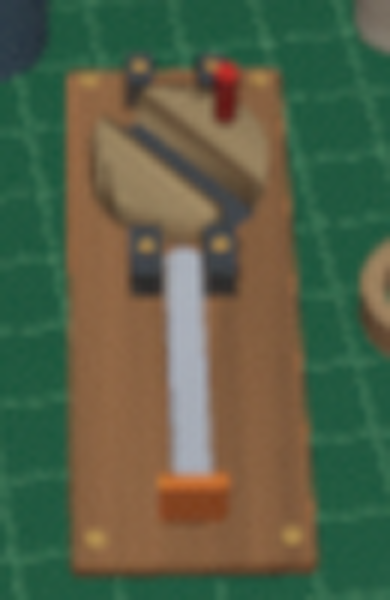

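The top crop shows the board's corners at (82,73), (680,155), (655,368) and (47,283). The block screws are at (340,171), (330,241), (100,134) and (88,207), the peg is at (172,125) and the collar at (623,245). The side crop agrees: the peg stands on the catch side, to the right of the bar line, with its top at (226,72).

Run:
```python
from h import *
T=lambda x,y,z:ray('top',215+(x+.5)/7-.5,155+(y+.5)/7-.5,z)
S=lambda x,y,z:ray('side',235+(x+.5)/6-.5,160+(y+.5)/6-.5,z)
for F,C,G,P in((T,[(82,73),(680,155),(655,368),(47,283)],[(340,171),(330,241),(100,134),(88,207)],(172,120)),
  (S,[(280,72),(316,570),(75,572),(68,72)],[(221,244),(147,245),(209,67),(140,66)],(228,72))):
    c=np.array([F(*p,.012)for p in C])[:,:2]; g=np.array([F(*p,.034)for p in G])[:,:2]
    mid=c.mean(0); ex=(c[0]+c[3]-c[1]-c[2]); yaw=np.arctan2(ex[1],ex[0]); ex/=np.linalg.norm(ex)
    gm=(g[0]+g[1])/2; cm=(g[2]+g[3])/2; d=cm-gm
    yg=np.arctan2(d[1],d[0])
    print('board org',mid+.085*ex,yaw,'dims',np.linalg.norm(c[0]-c[1]),np.linalg.norm(c[1]-c[2]),'blocks org',gm+d/np.linalg.norm(d)*.069,yg,np.linalg.norm(d))
    p=F(*P,.070)[:2]; print('peg',p, np.arctan2(*(p-(mid+.085*ex))[::-1])-yaw,np.linalg.norm(p-(mid+.085*ex)))
    print('tail', T(630,247,.034) if F is T else S(193,478,.042))
o=arm.get_obs();print(cv2.Rodrigues(np.zeros(3))[0][0,0])
from scipy.spatial.transform import Rotation as R
print(R.from_quat(o['orientation'],scalar_first=True).as_matrix().round(3))
```

```text
board org [0.53494617 0.00764438] 1.4271463573500323 dims 0.33616337328452806 0.12072978585443694 blocks org [0.53623904 0.00860998] 1.4182081554050732 0.13358991625047317
peg [0.56588878 0.02814364] -0.8420390739877633 0.03711690714304424
tail [ 0.50234115 -0.22048685  0.034     ]
board org [0.53920417 0.00453157] 1.425810452052981 dims 0.34065192725259835 0.11640606733816602 blocks org [0.53971378 0.00928477] 1.4328797730983467 0.13208889391031528
peg [0.56901744 0.02744781] -0.7704739759882226 0.03760299805682249
tail [ 0.50640009 -0.2153221   0.042     ]
1.0
[[ 0.921  0.39  -0.   ]
 [ 0.39  -0.921  0.001]
 [ 0.    -0.001 -1.   ]]
```

>>> {"fn": "jog_arm", "kwargs": {"moves": [[[0, 0, 0.545], [0.553, -0.359, 0], 0], [[0, 0, 0.545], [0.553, -0.359, 0], 0], [[0, 0, 0.545], [0.553, -0.359, 0], 0], [[0, 0, 0.545], [0.553, -0.359, 0], 0], [[0, 0, 0.545], [0.553, -0.359, 0], 0]]}}

```text
time_s: 0.62
tcp_pos: [0.3159, -0.3191, 0.4046]
orientation: [0.0, 0.997, -0.075, -0.0]
wrist_force: [1.1, -0.3, 0.4]
finger_gap: 0.302
grasp_force: 0.0
```

```bash
cat >> h.py <<'E'
from scipy.spatial.transform import Rotation as Ro
ORG=np.array([.537,.008]); YAW=1.426
def J(x,y):
    c,s=np.cos(YAW),np.sin(YAW); return ORG+np.array([c*x-s*y,s*x+c*y])
def W2J(p):
    c,s=np.cos(YAW),np.sin(YAW); d=np.array(p)[:2]-ORG; return np.array([c*d[0]+s*d[1],-s*d[0]+c*d[1]])
def go(x,y,ztip):
    "shift and turn in tool axes to put the tip at jig x,y (m), height ztip"
    o=arm.get_obs(); R=Ro.from_quat(o['orientation'],scalar_first=True)
    c,s=np.cos(YAW),np.sin(YAW); G=np.array([[s,-c,0],[-c,-s,0],[0,0,-1]]).T
    G=np.column_stack([[s,-c,0],[-c,-s,0],[0,0,-1]])
    t=np.r_[J(x,y),ztip+.173]
    print('t',round(o['time_s'],2),'jig',W2J(o['tcp_pos']).round(4),'tipz',round(o['tcp_pos'][2]-.173,4),'F',np.round(o['wrist_force'],1),'gap',round(o['finger_gap'],3))
    print('turn',(R.inv()*Ro.from_matrix(G)).as_rotvec().round(3),'shift',R.inv().apply(t-o['tcp_pos']).round(4))
E
python3 -c "
from h import *
go(.06,-.029,.23)"
```

```text
t 0.62 jig [-0.3556  0.1716] tipz 0.2316 F [ 1.1 -0.3  0.4] gap 0.302
turn [ 0.    -0.    -0.006] shift [ 0.198  -0.4168  0.0015]
```

>>> {"fn": "jog_arm", "kwargs": {"moves": [[[0, 0, 0], [0.19, -0.4, 0], 0], [[0, 0, 0], [0.19, -0.4, 0], 0], [[0, 0, 0], [0.19, -0.4, 0], 0], [[0, 0, 0], [0.19, -0.4, 0], 0], [[0, 0, 0], [0.19, -0.4, 0], 0]]}}

```text
time_s: 1.03
tcp_pos: [0.4316, -0.1449, 0.4049]
orientation: [0.0, 0.997, -0.072, 0.0]
wrist_force: [0.7, -0.3, -0.2]
finger_gap: -0.0
grasp_force: 0.0
```

>>> {"fn": "jog_arm", "kwargs": {"moves": [[[0, 0, 0], [0.1, -0.21, 0], 0], [[0, 0, 0], [0.1, -0.21, 0], 0], [[0, 0, 0], [0.1, -0.21, 0], 0], [[0, 0, 0], [0.1, -0.21, 0], 0], [[0, 0, 0], [0.1, -0.21, 0], 0]]}}

```text
time_s: 1.45
tcp_pos: [0.5474, 0.0285, 0.4046]
orientation: [0.0, 0.997, -0.072, -0.0]
wrist_force: [0.5, -1.1, 0.4]
finger_gap: -0.0
grasp_force: 0.0
```

```bash
python3 -c "
from h import *
go(.06,-.029,.10)"
```

```text
t 1.45 jig [ 0.0218 -0.0073] tipz 0.2316 F [ 0.5 -1.1  0.4] gap -0.0
turn [0.    0.    0.001] shift [ 0.0217 -0.0382  0.1316]
```

>>> {"fn": "jog_arm", "kwargs": {"moves": [[[0, 0, 0], [0.01, -0.02, 0.03], 0], [[0, 0, 0], [0.01, -0.02, 0.07], 0], [[0, 0, 0], [0.01, -0.02, 0.11], 0], [[0, 0, 0], [0.01, -0.02, 0.13], 0], [[0, 0, 0], [0.01, -0.02, 0.13], 0]]}}

```text
time_s: 1.87
tcp_pos: [0.5578, 0.045, 0.2695]
orientation: [0.0, 0.997, -0.072, -0.005]
wrist_force: [-0.7, -0.3, 0.5]
finger_gap: -0.001
grasp_force: 0.0
```

Run:
```python
from h import *
go(.06,-.029,.048)
i=arm.capture('side'); save('pics/s2.png',i,(225,120,325,220),6)
i=arm.capture('top'); save('pics/t2.png',i,(205,145,285,205),8)
go(.06,-.029,.048)
```

```text
t 1.87 jig [ 0.0397 -0.0153] tipz 0.0965 F [-0.7 -0.3  0.5] gap -0.001
turn [0.001 0.01  0.001] shift [ 0.0142 -0.0204  0.0484]
t 1.97 jig [ 0.0395 -0.0172] tipz 0.1018 F [-0.2  0.5 -0.1] gap -0.001
turn [0.    0.001 0.001] shift [ 0.0119 -0.0205  0.0538]
```

View pics/s2.png

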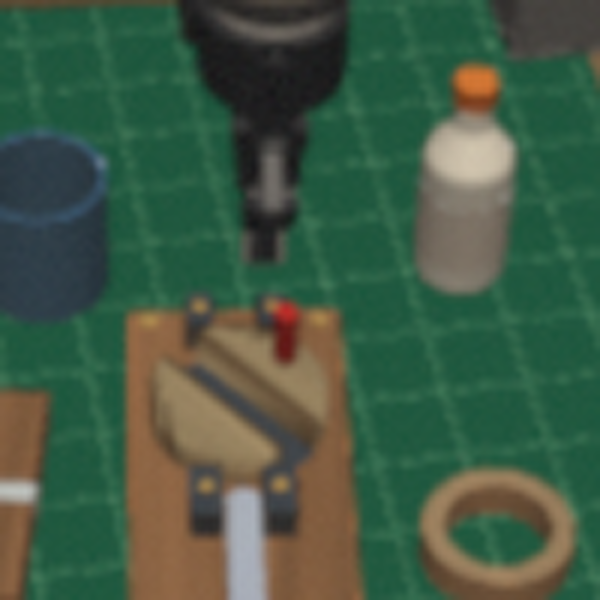

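The shut fingertip is at (263,260), above and beyond the catch, and the peg top is at (287,312). It's clear to go down behind the peg on the catch side.

>>> {"fn": "jog_arm", "kwargs": {"moves": [[[0, 0, 0], [0.012, -0.02, 0], 0], [[0, 0, 0], [0.012, -0.02, 0.025], 0], [[0, 0, 0], [0.012, -0.02, 0.052], 0], [[0, 0, 0], [0.012, -0.02, 0.052], 0], [[0, 0, 0], [0.012, -0.02, 0.052], 0]]}}

```text
time_s: 2.38
tcp_pos: [0.5746, 0.0626, 0.224]
orientation: [0.0, 0.997, -0.072, 0.0]
wrist_force: [0.3, 0.2, 0.6]
finger_gap: -0.003
grasp_force: 0.0
```

Run:
```python
from h import *
go(.035,-.029,.05)
i=arm.capture('side'); save('pics/s3.png',i,(235,150,300,220),8)
```

```text
t 2.38 jig [ 0.0594 -0.0293] tipz 0.051 F [0.3 0.2 0.6] gap -0.003
turn [ 0.    -0.001  0.   ] shift [-0.0003  0.0244  0.001 ]
```

View pics/s3.png

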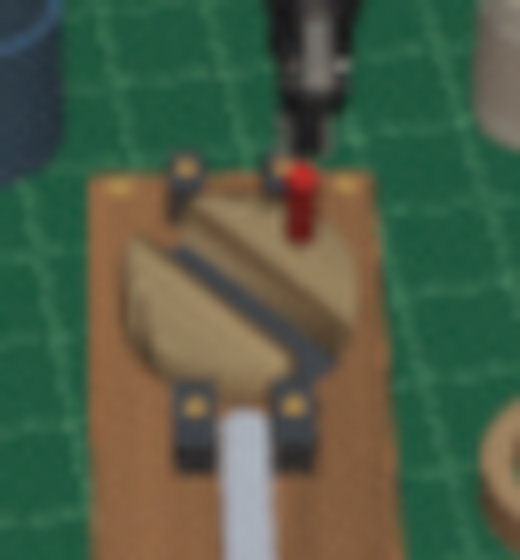

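The fingertip is directly behind the peg, which has its top at (302,175), and in line with it. Now I'll push towards -x of the jig.

>>> {"fn": "jog_arm", "kwargs": {"moves": [[[0, 0, 0], [0.002, 0.01, 0.002], 0], [[0, 0, 0], [0.004, 0.018, 0.002], 0], [[0, 0, 0], [0.004, 0.024, 0.002], 0], [[0, 0, 0], [0.004, 0.03, 0.002], 0], [[0, 0, 0], [0.004, 0.03, 0.002], 0]]}}

```text
time_s: 2.85
tcp_pos: [0.5756, 0.0313, 0.2231]
orientation: [-0.0, 0.997, -0.073, 0.004]
wrist_force: [2.5, 2.4, 1.0]
finger_gap: -0.001
grasp_force: 1.7
```

```bash
cat >> h.py <<'E'
def peg():
    i=arm.capture('side')
    b=max(blobs(i,(235,155,300,230),'red')); p=W2J(ray('side',*b[1],.056)); print('peg',b,p.round(4),'former',np.arctan2(p[1],p[0])+np.pi/2); return i
E
python3 - <<'E'
from h import *
go(.025,-.033,.049)
p=W2J(ray('side',272.12,174.72,.056)); print(p,np.arctan2(p[1],p[0])+np.pi/2)
peg()
E
```

```text
t 2.85 jig [ 0.0286 -0.0348] tipz 0.0501 F [2.5 2.4 1. ] gap -0.001
turn [-0.001 -0.007 -0.001] shift [-0.0019  0.0036  0.0011]
[ 0.0235725  -0.02778849] 0.7034963007759328
peg (30, [274.93, 177.1]) [ 0.0127 -0.0364] former 0.3349366249591137
```

>>> {"fn": "jog_arm", "kwargs": {"moves": [[[0, 0, 0], [0, 0.004, 0], 0], [[0, 0, 0], [0, 0.007, 0], 0], [[0, 0, 0], [0, 0.01, 0], 0], [[0, 0, 0], [0, 0.01, 0], 0]]}}

```text
time_s: 3.23
tcp_pos: [0.5724, 0.0218, 0.2212]
orientation: [0.0, 0.997, -0.072, 0.0]
wrist_force: [1.3, 0.4, 0.2]
finger_gap: 0.002
grasp_force: 0.5
```

Run:
```python
from h import *
go(.015,-.033,.049)
i=peg()
save('pics/s4.png',i,(235,150,300,220),8)
```

```text
t 3.23 jig [ 0.0188 -0.0331] tipz 0.0482 F [1.3 0.4 0.2] gap 0.002
turn [ 0. -0. -0.] shift [-0.0001  0.0038 -0.0008]
peg (31, [275.06, 179.58]) [ 0.0015 -0.0363] former 0.04229964384071705
```

View pics/s4.png

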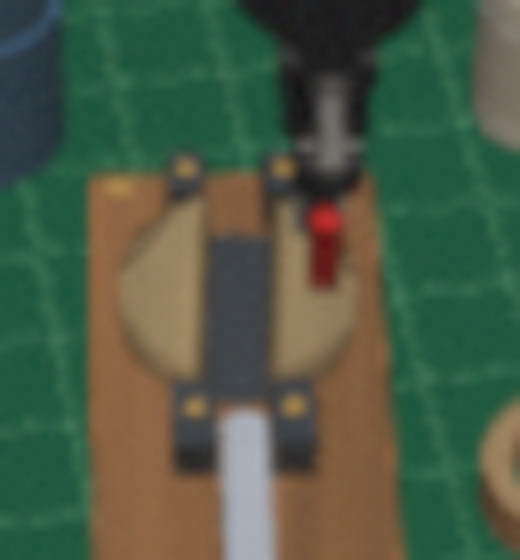

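The slot now looks nearly in line with the bar: its edges are at about (205,200–380) and (274,200–370), with the peg at (325,220). I'll measure the edges.

Run:
```python
from h import *
g=[]
i=arm.capture('side').astype(float)
# lightness profile; sub-pixel edges by gradient centroid, rows of the slot and of the bar
def edge(v,a,b,ch):
    s=np.abs(np.diff(i[v,a:b,:].mean(1) if ch is None else i[v,a:b,ch])); s[s<.4*s.max()]=0
    return a+.5+(s*np.arange(len(s))).sum()/s.sum()
for nm,rows,L,Rr,z in(('slot',range(181,196),(256,265),(265,274),.036),('bar',range(207,232),(258,266),(266,275),.030)):
    for side,(a,b) in(('L',L),('R',Rr)):
        q=np.array([W2J(ray('side',edge(v,a,b,0),v,z)) for v in rows])
        k=np.polyfit(q[:,0],q[:,1],1); r=q[:,1]-np.polyval(k,q[:,0]); ok=abs(r)<2*r.std(); k=np.polyfit(q[ok,0],q[ok,1],1)
        print(nm,side,'slope',k[0].round(3),'y mid',np.polyval(k,q[:,0].mean()).round(4),'res',r.std().round(4))
```

```text
slot L slope -0.047 y mid 0.0135 res 0.0002
slot R slope -0.132 y mid -0.0175 res 0.0007
bar L slope 0.027 y mid 0.0062 res 0.0007
bar R slope -0.05 y mid -0.0127 res 0.0006
```

>>> {"fn": "jog_arm", "kwargs": {"moves": [[[0, 0, 0], [0, -0.02, 0], 0], [[0, 0, 0], [0, -0.02, -0.03], 0], [[0, 0, 0], [0, -0.02, -0.07], 0], [[0, 0, 0], [-0.02, 0, -0.09], 0], [[0, 0, 0], [-0.03, 0.04, -0.09], 0]]}}

```text
time_s: 3.75
tcp_pos: [0.5371, -0.0105, 0.3149]
orientation: [0.0, 0.998, -0.07, 0.003]
wrist_force: [2.2, -0.1, -0.2]
finger_gap: 0.0
grasp_force: 0.0
```

>>> {"fn": "jog_arm", "kwargs": {"moves": [[[0, 0, 0], [0, 0.04, 0], 0], [[0, 0, 0], [0, 0.08, 0], 0], [[0, 0, 0], [0, 0.12, 0], 0], [[0, 0, 0], [0, 0.16, 0], 0], [[0, 0, 0], [0, 0.2, 0], 0]]}}

```text
time_s: 4.17
tcp_pos: [0.5071, -0.2124, 0.3105]
orientation: [-0.0, 0.997, -0.072, -0.001]
wrist_force: [0.8, 0.4, 0.3]
finger_gap: 0.001
grasp_force: 0.0
```

>>> {"fn": "jog_arm", "kwargs": {"moves": [[[0, 0, 0], [0, 0.03, 0], 0], [[0, 0, 0], [0, 0.03, 0], 0], [[0, 0, 0], [0, 0.03, 0], 0]]}}

```text
time_s: 4.42
tcp_pos: [0.5031, -0.2418, 0.3102]
orientation: [-0.0, 0.997, -0.074, -0.001]
wrist_force: [-0.8, 0.4, 0.5]
finger_gap: -0.002
grasp_force: 0.0
```

Run:
```python
from h import *
go(-.25,-.003,.1)
i=peg(); j=arm.capture('top')
a=cv2.resize(i[165:235,235:300],None,fx=6,fy=6,interpolation=cv2.INTER_CUBIC)
b=cv2.resize(j[160:210,218:283],None,fx=6,fy=6,interpolation=cv2.INTER_CUBIC)
h=max(a.shape[0],b.shape[0]); pad=lambda x:np.pad(x,((0,h-x.shape[0]),(0,0),(0,0)))
cv2.imwrite('pics/c5.png',cv2.cvtColor(np.hstack([pad(a),pad(b)]),cv2.COLOR_RGB2BGR))
```

```text
t 4.42 jig [-0.252  -0.0025] tipz 0.1372 F [-0.8  0.4  0.5] gap -0.002
turn [-0.     0.002 -0.003] shift [ 0.0006 -0.002   0.0372]Traceback (most recent call last):
  File "<stdin>", line 3, in <module>
  File "h.py", line 37, in peg
    b=max(blobs(i,(235,155,300,230),'red')); p=W2J(ray('side',*b[1],.056)); print('peg',b,p.round(4),'former',np.arctan2(p[1],p[0])+np.pi/2); return i
ValueError: max() iterable argument is empty
```

The gripper blocks the side view from here, so I'll use the top view.

Run:
```python
from h import *
j=arm.capture('top'); save('pics/c5.png',j,(218,150,318,215),8)
```

```text
(no output)
```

View pics/c5.png

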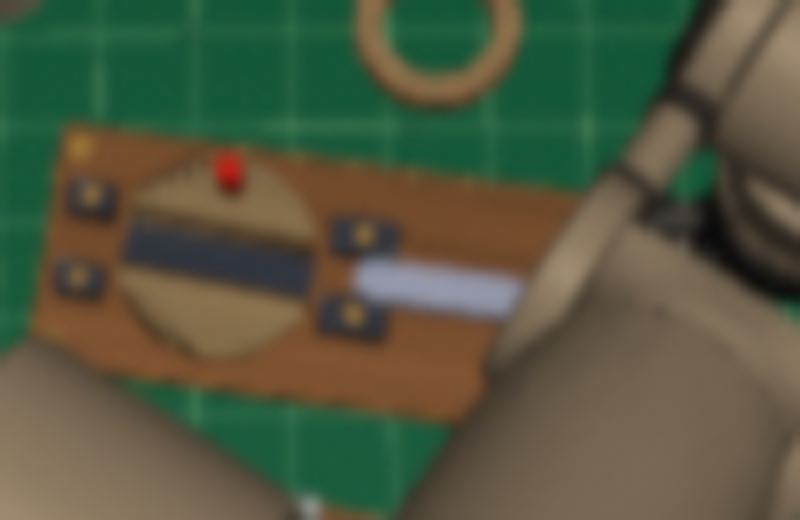

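The slot edges run (140,215)→(312,248) and (122,262)→(308,298), about 0.19 slope against 0.14 for the board. That puts the former slightly past the line, so I'll get a number for it.

Run:
```python
from h import *
j=arm.capture('top').astype(float); f=cv2.resize(j[150:215,218:318].astype(np.uint8),None,fx=8,fy=8,interpolation=cv2.INTER_CUBIC)
h=cv2.cvtColor(f,cv2.COLOR_RGB2HSV); 
def rect(M,seed,z):
    n,l,st,c=cv2.connectedComponentsWithStats(cv2.morphologyEx(M.astype(np.uint8),cv2.MORPH_OPEN,np.ones((9,9))))
    ys,xs=np.where(l==l[seed[1],seed[0]]); q=np.array([W2J(ray('top',218+(x+.5)/8-.5,150+(y+.5)/8-.5,z)) for x,y in zip(xs[::5],ys[::5])])
    r=cv2.minAreaRect((q*1000).astype(np.float32)); w=np.linalg.eigh(np.cov(q.T))[1][:,1]
    print('rect',r,'pca',np.arctan(w[1]/w[0]),'mean',q.mean(0).round(4))
r,b=f[...,0].astype(int),f[...,2].astype(int)
M=(b>=r-5)&(f.max(2)<95)&(h[...,0]>95)
rect(M,(220,258),.015); rect((b>120)&(b>r-5)&(f[...,1]>110),(450,285),.030)
for (u,v) in((365,233),(353,314),(92,195),(79,277)): print(W2J(ray('top',218+(u+.5)/8-.5,150+(v+.5)/8-.5,.034)).round(4))
bl=max(blobs(arm.capture('top'),(225,155,265,190),'red'));p=W2J(ray('top',*bl[1],.068));print(bl,p)
```

```text
rect ((0.47888946533203125, -0.9659185409545898), (16.73221206665039, 87.08074951171875), 87.2862548828125) pca -0.05257012607345122 mean [-0.0005 -0.0009]
rect ((-106.27709197998047, 1.286158561706543), (18.70828628540039, 76.69014739990234), 89.8845443725586) pca 0.005327897534110273 mean [-0.1061  0.0013]
[-0.0685 -0.0196]
[-0.0683  0.0204]
[ 0.064  -0.0196]
[0.0641 0.021 ]
(8, [246.12, 170.88]) [-0.00132183 -0.03302535]
```

The slot is at about -0.05 rad, inside the 0.1 tolerance, and the bar is straight in the guide. Next I'll lower the fingertip behind the collar.

>>> {"fn": "jog_arm", "kwargs": {"moves": [[[0, 0, 0], [-0.002, 0.01, 0], 0], [[0, 0, 0], [-0.002, 0.011, 0.035], 0], [[0, 0, 0], [-0.002, 0.011, 0.075], 0], [[0, 0, 0], [-0.002, 0.011, 0.112], 0], [[0, 0, 0], [-0.002, 0.011, 0.112], 0]]}}

```text
time_s: 5.03
tcp_pos: [0.4982, -0.2492, 0.1923]
orientation: [-0.003, 0.997, -0.072, -0.006]
wrist_force: [-1.3, 0.7, -0.5]
finger_gap: 0.003
grasp_force: 0.0
```

Run:
```python
from h import *
go(-.23,-.001,.025)
i=arm.capture('side'); save('pics/s6.png',i,(225,165,310,265),6)
```

```text
t 5.03 jig [-0.2601  0.0013] tipz 0.0193 F [-1.3  0.7 -0.5] gap 0.003
turn [-0.005  0.012  0.002] shift [ 0.0023 -0.0301 -0.0056]
```

View pics/s6.png

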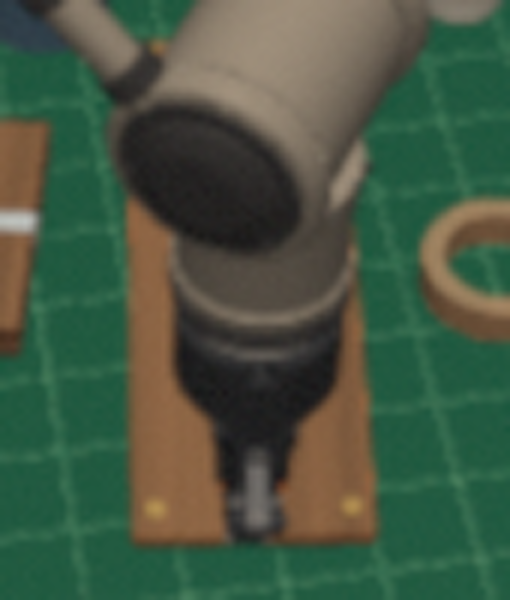

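The fingertip is at (256,530), centred between the board's edges at 133 and 377, just behind the collar. I'll push along +x of the jig.

>>> {"fn": "jog_arm", "kwargs": {"moves": [[[0, 0, 0], [0, 0, 0], 0], [[0, 0, 0], [0, -0.007, 0], 0], [[0, 0, 0], [0, -0.014, 0], 0], [[0, 0, 0], [0, -0.021, 0], 0], [[0, 0, 0], [0, -0.028, 0], 0]]}}

```text
time_s: 5.5
tcp_pos: [0.505, -0.2226, 0.2005]
orientation: [0.001, 0.997, -0.072, 0.001]
wrist_force: [1.0, -1.4, 1.5]
finger_gap: 0.002
grasp_force: 0.9
```

>>> {"fn": "jog_arm", "kwargs": {"moves": [[[0, 0, 0], [0, -0.007, 0], 0], [[0, 0, 0], [0, -0.014, 0], 0], [[0, 0, 0], [0, -0.021, 0], 0], [[0, 0, 0], [0, -0.028, 0], 0], [[0, 0, 0], [0, -0.035, 0], 0]]}}

```text
time_s: 5.92
tcp_pos: [0.5095, -0.1878, 0.1987]
orientation: [0.0, 0.997, -0.072, -0.0]
wrist_force: [-0.7, -1.8, 1.1]
finger_gap: 0.003
grasp_force: 0.9
```

Run:
```python
from h import *
go(-.105,-.000,.023)
```

```text
t 5.92 jig [-0.1977 -0.0011] tipz 0.0257 F [-0.7 -1.8  1.1] gap 0.003
turn [0.    0.    0.001] shift [-0.001  -0.0927  0.0027]
```

>>> {"fn": "jog_arm", "kwargs": {"moves": [[[0, 0, 0], [0, -0.007, 0], 0], [[0, 0, 0], [0, -0.014, 0], 0], [[0, 0, 0], [0, -0.021, 0], 0], [[0, 0, 0], [0, -0.028, 0], 0], [[0, 0, 0], [0, -0.035, 0], 0]]}}

```text
time_s: 6.33
tcp_pos: [0.5145, -0.1532, 0.1987]
orientation: [0.0, 0.997, -0.072, -0.0]
wrist_force: [0.2, -2.0, 1.6]
finger_gap: 0.0
grasp_force: 0.9
```

>>> {"fn": "jog_arm", "kwargs": {"moves": [[[0, 0, 0], [0, -0.007, 0], 0], [[0, 0, 0], [0, -0.014, 0], 0], [[0, 0, 0], [0, -0.021, 0], 0], [[0, 0, 0], [0, -0.028, 0], 0], [[0, 0, 0], [0, -0.035, 0], 0]]}}

```text
time_s: 6.75
tcp_pos: [0.5196, -0.1186, 0.1987]
orientation: [0.0, 0.997, -0.072, -0.0]
wrist_force: [0.2, -1.9, 0.9]
finger_gap: 0.003
grasp_force: 0.9
```

>>> {"fn": "jog_arm", "kwargs": {"moves": [[[0, 0, 0], [0, -0.004, 0], 0], [[0, 0, 0], [0, -0.008, 0], 0], [[0, 0, 0], [0, -0.012, 0], 0], [[0, 0, 0], [0, -0.015, 0], 0], [[0, 0, 0], [0, -0.018, 0], 0]]}}

```text
time_s: 7.17
tcp_pos: [0.5221, -0.1012, 0.1987]
orientation: [0.0, 0.997, -0.072, -0.0]
wrist_force: [-0.3, -1.1, 1.2]
finger_gap: 0.001
grasp_force: 0.8
```

Run:
```python
from h import *
go(-.105,-.001,.023)
```

```text
t 7.17 jig [-0.1102 -0.001 ] tipz 0.0257 F [-0.3 -1.1  1.2] gap 0.001
turn [0.    0.    0.001] shift [-0.     -0.0052  0.0027]
```

Still sliding freely. I'll creep forward until the force rises.

>>> {"fn": "jog_arm", "kwargs": {"moves": [[[0, 0, 0], [0, -0.002, 0], 0], [[0, 0, 0], [0, -0.004, 0], 0], [[0, 0, 0], [0, -0.005, 0], 0], [[0, 0, 0], [0, -0.006, 0], 0], [[0, 0, 0], [0, -0.006, 0], 0]]}}

```text
time_s: 7.58
tcp_pos: [0.5227, -0.0976, 0.1988]
orientation: [0.002, 0.997, -0.072, -0.0]
wrist_force: [-3.7, -14.5, -0.3]
finger_gap: -0.002
grasp_force: 7.9
```

The bar stopped at the expected place and the force rose to 14.5 N. Now I'll retreat and check.

>>> {"fn": "jog_arm", "kwargs": {"moves": [[[0, 0, 0], [0, 0.015, 0], 0], [[0, 0, 0], [0, 0.045, 0], 0], [[0, 0, 0], [0, 0.065, -0.03], 0], [[0, 0, 0], [0, 0.08, -0.065], 0], [[0, 0, 0], [0, 0.1, -0.1], 0]]}}

```text
time_s: 8.0
tcp_pos: [0.508, -0.1948, 0.2991]
orientation: [-0.001, 0.997, -0.072, -0.001]
wrist_force: [1.6, -1.2, 0.1]
finger_gap: 0.004
grasp_force: 0.0
```

>>> {"fn": "jog_arm", "kwargs": {"moves": [[[0, 0, 0], [0, 0.03, -0.03], 0], [[0, 0, 0], [-0.02, 0.06, -0.05], 0], [[0, 0, 0], [-0.05, 0.09, -0.05], 0], [[0, 0, 0], [-0.07, 0.12, -0.05], 0], [[0, 0, 0], [-0.1, 0.15, -0.05], 0]]}}

```text
time_s: 8.42
tcp_pos: [0.3878, -0.3291, 0.3492]
orientation: [0.0, 0.997, -0.072, 0.001]
wrist_force: [0.4, -0.8, 0.2]
finger_gap: 0.001
grasp_force: 0.0
```

>>> {"fn": "jog_arm", "kwargs": {"moves": [[[0, 0, 0], [-0.03, 0.03, 0], 0], [[0, 0, 0], [-0.05, 0.06, 0], 0], [[0, 0, 0], [-0.08, 0.09, 0], 0], [[0, 0, 0], [-0.08, 0.09, 0], 0], [[0, 0, 0], [-0.08, 0.09, 0], 0]]}}

```text
time_s: 8.83
tcp_pos: [0.295, -0.4067, 0.3486]
orientation: [-0.0, 0.997, -0.074, 0.0]
wrist_force: [1.0, 0.4, -0.0]
finger_gap: 0.001
grasp_force: 0.0
```

Run:
```python
from h import *
i=arm.capture('side'); j=arm.capture('top'); print(arm.get_obs()['wrist_force'])
for k in('red','orange','alu'): print(k,[(n,W2J(ray('side',*c,.037)).round(4)) for n,c in blobs(i,(235,150,300,260),k)])
a=cv2.resize(i[160:260,232:302],None,fx=5,fy=5,interpolation=cv2.INTER_CUBIC)
b=cv2.resize(j[150:215,220:308],None,fx=5,fy=5,interpolation=cv2.INTER_CUBIC)
h=max(a.shape[0],b.shape[0]); pad=lambda x:np.pad(x,((0,h-x.shape[0]),(0,0),(0,0)))
cv2.imwrite('pics/c7.png',cv2.cvtColor(np.hstack([pad(a),pad(b)]),cv2.COLOR_RGB2BGR))
```

```text
[ 0.82845431 -0.12699744 -0.26438327]
red [(27, array([ 0.0189, -0.038 ]))]
orange [(8, array([-0.0893,  0.0001]))]
alu [(174, array([-0.0148, -0.001 ]))]
```

View pics/c7.png

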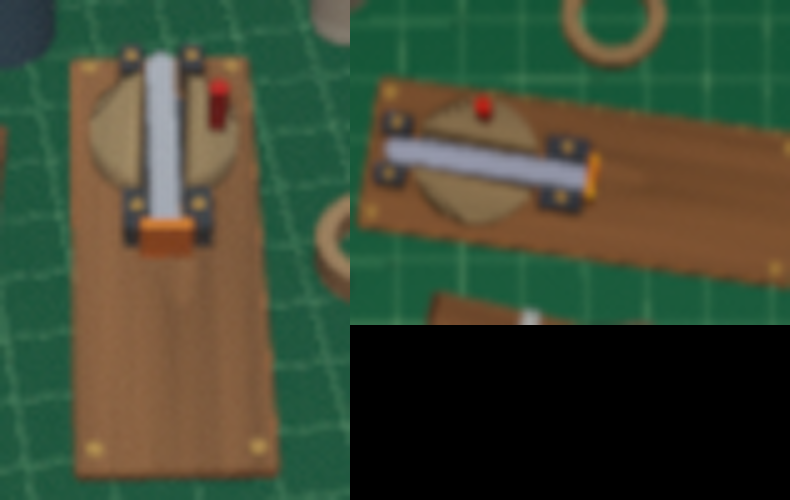

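The bar now runs through the slot with its nose in the catch at (160,60) in the side crop. The collar is against the guide at (167,235), and the arm is clear of the jig.

```bash
python3 -c "
from workcell import arm
print(arm.sign_off())"
```

```text
the job is handed in; nothing more can be done
None
```

I turned the former until its slot lined up, pushed the bar through into the catch with its collar against the guide, moved the arm clear, and handed the job in at about 9 s of the 54 s allowed; the hand-in gave no verdict.

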